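# Fetch the rear sample carrier from a crowded hook

### The job

I need the blue sample carrier that hangs rearmost on the crowded hook. First move the orange and the white carrier in front of it over to the empty hook and leave both hanging there, then take the blue one and stand it upright, fully home, in the slot of the black dock. Let go of everything, drop no carrier on the way, and leave the glass beaker where it stands.

Things in the scene. Friction and masses are not known exactly. Their poses are not given: they have to be found in the camera images.
- blue_carrier_center (a point): Blue sample carrier, the wanted one: upright plate 60 mm wide (y), 10 thick (x), 144 tall (z up), about 0.16 kg. Bottom up: solid body 0-62 mm; window 30 wide, 62-90 (the prong passes through it); cross bar to 100; grip tab 36 wide (y) to 144. Point: 72 mm above the bottom, so 56 mm under a good grip on the tab. Starts rearmost on the loaded hook, x along its prong.
- orange_carrier_center (a point): Orange sample carrier, same shape, size, axes and point (72 mm above its bottom) as the blue one; starts on the loaded hook in front of the blue one, either middle or front, the three about 34 mm apart. Back and front are alike. Hung on a prong, this point is 18 mm below the prong's top face.
- white_carrier_center (a point): White sample carrier, same shape, size, axes and point (72 mm above its bottom) as the blue one; starts on the loaded hook in the other of the two front places. To pass the hook's upturned tip a carrier must be lifted 8 to 17 mm.
- loaded_hook_mid (a point): Fixed hook stand on which the carriers start. Point: middle of the prong's top face, 130 mm up; x along the prong to the back plate, z up. Prong: level flat bar 16 mm wide, 8 thick, free end at x = -70 mm (robot side), back plate at x = +72; upturned tip, x = -70 to -64, 6 mm above the top face. Foot plate 100 mm wide, 12 thick, x = -90 to 100.
- spare_hook_mid (a point): Second hook stand, just like the loaded one, empty; left or right of it. Same point and axes. On both stands a solid grey hood 70 mm wide overhangs the inner end from x = +36 mm back, 80 to 114 mm above the prong's top: a hand pointing straight down at the rear carrier strikes it; lean the hand about 35 degrees back towards the prong's free end.
- dock_hole0 (a point): Fixed black dock block, 70 (x) by 100 (y) by 45 mm tall. Point: middle of the slot's mouth in the top face, z up. Slot: 64 mm long (y), 14 wide (x), 35 deep, straight down, with 3 mm chamfers. A carrier goes in bottom first, its width along the slot; fully home, the carrier's point stands 37 mm above this one.
- beaker_mid (a point): Empty clear glass beaker, 54 mm across, 70 mm tall, a bystander at the left; this point is at its centre, half-way up.

How it is judged:
On the way:
1. the orange and the white carrier both hang on the spare hook (x of orange_carrier_center in the frame of spare_hook_mid between -0.062 and 0.065 m and y of orange_carrier_center in the frame of spare_hook_mid between -0.014 and 0.014 m and z of orange_carrier_center in the frame of spare_hook_mid between -0.024 and -0.012 m and angle between each of orange_carrier_center, white_carrier_center's own z axis and vertical below 0.2 rad and x of white_carrier_center in the frame of spare_hook_mid between -0.062 and 0.065 m and y of white_carrier_center in the frame of spare_hook_mid between -0.014 and 0.014 m and z of white_carrier_center in the frame of spare_hook_mid between -0.024 and -0.012 m), for 0.2 s.
At the end, for the whole second after the job is handed in: Blue carrier upright in the dock slot (5 mm of full depth, 10 mm of centre, 0.15 rad of upright); orange and white carriers hanging on the spare hook between its tip and back plate (6 mm in height, 14 mm sideways, 0.2 rad of upright) (all of step 1 and z of blue_carrier_center in the frame of dock_hole0 between 0.03 and 0.042 m and x of blue_carrier_center in the frame of dock_hole0 between -0.01 and 0.01 m and y of blue_carrier_center in the frame of dock_hole0 between -0.01 and 0.01 m and angle between blue_carrier_center's own z axis and vertical below 0.15 rad); the robot touches nothing.
It fails at once if a carrier is dropped (its middle comes below 60 mm over the worktop) (height (world z) of any of blue_carrier_center, orange_carrier_center, white_carrier_center below 0.06 m).
It fails at once if the beaker is moved by more than 30 mm (distance of beaker_mid from where it was at the start of the episode above 0.03 m).
It also fails if it takes over 72 s, if anything falls off the work surface, if the arm or the gripper's body presses on something with over 40 N, if the wrist force passes 120 N, or if a joint passes its speed limit or range.

### The arm

A 6-joint arm with a two-finger parallel gripper is mounted at the origin on a cart in front of the work surface, level with it; the furniture and walls round the work are solid. World frame = base frame: x ahead of the robot, y to its left, z up, the work surface at z = 0. Lengths are in m, angles in rad, forces in N, time in s.
With the tool pointing down it reaches from about 0.25 to 0.775 m from the base axis. Payload 4 kg.
Tool frame: the origin (TCP) lies at the very end of the fingers, on their centre line; the grasp point (between the pads) lies 19 mm behind it (tcp_to_grasp is the distance from the TCP to the grasp point, in m); z points along the fingers, y is the line along which they close (so a half turn about z gives the same grasp; the last joint's range is limited). The gripper opens to 94 mm and grips with 3 to 60 N. Pads are 16 mm wide; open, the fingers measure 119 mm over their backs; the gripper's body (75 mm by 177 mm) begins 78 mm behind the grasp point.
Start: joints at [-1.336, 0.087, 1.371, -0, 1.684, -0.103], TCP at [0.182, -0.519, 0.206] pointing down, gripper open.
Joint ranges: [-3.1, 3.1], [-0.76, 2.03], [0.27, 2.55], [-1.08, 4.22], [0.17, 2.65], [-2.57, 2.57]. Speed limits (rad/s): [2.79, 2.79, 3.14, 3.14, 3.14, 3.14].

### API

Orientations are given as [roll, pitch, yaw] about the fixed x, y, z axes, in that order (R = Rz(yaw) Ry(pitch) Rx(roll)).
In Python, from cell import * gives the robot as it stands. The module is installed in compiled form; this text tells all that it offers.
- The arm moves only by the tool jog_arm, never from a script. Its argument "commands" is text: rows parted by semicolons, each of 7 numbers parted by spaces: the shift along the tool's x, y, z in cm, then the turn, a rotation vector about the tool's x, y, z in rad, then the closure, from -1 (fully open) to 1 (shut). In form: tx ty tz rx ry rz jaw; .... A call has 1 to 8 rows; each row is the pose to reach, as a shift and turn from the pose commanded when the call began, along the tool's axes at that moment; what a row does not reach only later rows make up. A row lasts 1/8 s, in which the tool goes at most 62.5 mm and 10.7 degrees, less where a joint would pass 70% of its speed; a pose out of reach is approached as far as the arm can. A call with a gripper value outside its range is refused whole. The fingers move at their own pace and stop on an object; the grip force is fixed at half the most. Time passes only in rows, so rows that repeat a pose let the fingers close. It gives the time, the measured TCP pose, the force, the opening and the grip force at its end, in the units of the state.
- sense(): the state, without advancing time (a new reading comes with each control period).
- camera(name): name is "side" or "top"; returns the picture (384x512x3 uint8, red, green, blue); there is no depth.
- camera_params(name): a dict with "fx", "fy", "cx", "cy" (pixels), "world_from_camera" (4x4, takes a point from camera to world coordinates). Camera axes: x right, y down, z forward; pixel columns grow to the right and rows downward; lengths in m; the calibration is good to about 2 mm. A picture is of the moment at which its call begins. camera_params takes no time and is no camera call.
- hand_in(): hands the job in; it is judged then, once.
The state is a dict: "t": time; "q": joint angles; "dq": joint speeds; "joint_efforts": joint torques, N m; "tcp_pos": TCP position; "ee_rot": TCP orientation; "wrist_force": force on the tool from outside, world axes, zero at the start; "moment": the same for the moment, N m; "opening": finger opening in m; "grip_force": force on a finger pad.
Only numpy, scipy, OpenCV 4.12 (cv2) and the standard library are available. Lean on these libraries where they do the work, as an engineer would, in place of code of your own. Each camera call takes 0.05 s, during which the arm holds its last target. There are 200 camera calls.

## Working session

There is one attempt and no reset: what is moved stays moved. The work goes in short steps, Python scripts to look and compute and a tool call to move; the robot and the scene stay as the last step left them, time stands still between calls to the robot, and variables do not carry over. Pictures are saved under pics/ and viewed, at most 12 in all, crops included, and the job is handed in when it is done.

Besides the shell and the picture viewer there is one more tool, called as name(argument=value, ...) on one line, values as JSON. jog_arm: Moves the arm, as the interface text tells. Its arguments: {"type":"object","properties":{"commands":{"type":"string"}},"required":["commands"]}

```bash
mkdir -p pics; python3 - <<'E'
from cell import *
import cv2, numpy as np
for n in("side","top"):
    cv2.imwrite(f"pics/{n}0.png",cv2.cvtColor(camera(n),cv2.COLOR_RGB2BGR))
    p=camera_params(n);print(n,p["fx"],p["fy"],p["cx"],p["cy"]);print(np.round(p["world_from_camera"],4))
s=sense();print({k:np.round(v,3) for k,v in s.items()})
E
```

```text
side 377.77493716646904 377.77493716646904 256.3358607728743 181.85296690312066
[[-0.897  -0.2122  0.3877  0.1722]
 [-0.4412  0.4815 -0.7573  0.7763]
 [-0.026  -0.8503 -0.5256  0.6684]
 [ 0.      0.      0.      1.    ]]
top 371.6154738369171 371.6154738369171 254.44950162014348 198.94630011008678
[[ 0.025  -0.9881  0.1517  0.4214]
 [-0.9997 -0.0235  0.0116 -0.0106]
 [-0.0079 -0.1519 -0.9884  1.1404]
 [ 0.      0.      0.      1.    ]]
{'t': np.float64(0.1), 'q': array([-1.336,  0.088,  1.372, -0.   ,  1.684, -0.103]), 'dq': array([ 0.001, -0.002, -0.003, -0.001,  0.001,  0.   ]), 'joint_efforts': array([ 3.0000e-03, -3.4125e+01, -3.0330e+01,  7.2000e-02,  3.0000e-02,
       -0.0000e+00]), 'tcp_pos': array([ 0.182, -0.518,  0.204]), 'ee_rot': array([-3.14 , -0.   ,  0.338]), 'wrist_force': array([-0.327, -0.902,  0.705]), 'moment': array([-0.068,  0.069,  0.003]), 'grip_force': np.float64(0.0), 'opening': np.float64(0.094)}
```

View pics/side0.png

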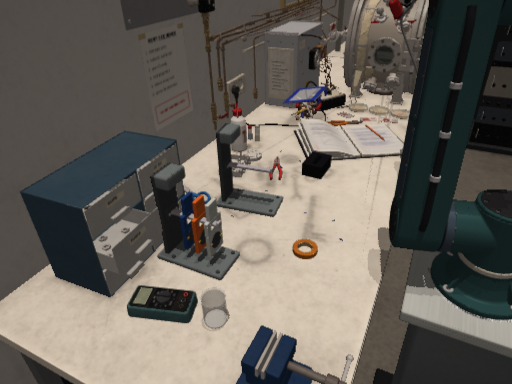

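View pics/top0.png

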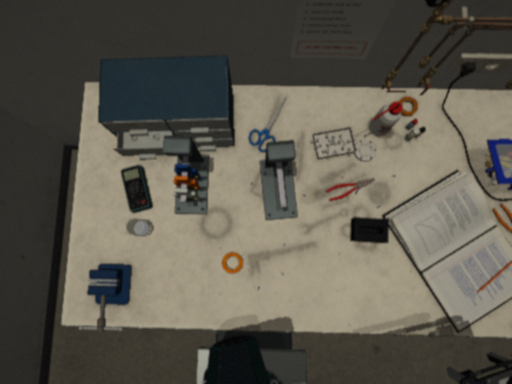

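The side view shows blue rear, orange middle and white front on the left hook (~(195,225)). The spare hook is at ~(245,180) and the dock at ~(316,165). In the top view the loaded hook is at ~(188,180), the spare at ~(281,185), the dock at ~(369,230) and the beaker at ~(140,228). I'll enlarge the parts that matter.

```bash
python3 - <<'E'
import cv2, numpy as np
t=cv2.imread("pics/top0.png");s=cv2.imread("pics/side0.png")
a=t[130:250,160:400]; b=s[115:285,140:340]
def grid(im,x0,y0,k):
    o=cv2.resize(im,None,fx=k,fy=k,interpolation=cv2.INTER_CUBIC)
    o=cv2.convertScaleAbs(o,alpha=1.5,beta=25)
    for x in range(-(-x0//20)*20,x0+im.shape[1],20): cv2.putText(o,str(x),(int((x-x0)*k),9),0,.33,(0,0,255),1);cv2.line(o,(int((x-x0)*k),10),(int((x-x0)*k),16),(0,0,255),1)
    for y in range(-(-y0//20)*20,y0+im.shape[0],20): cv2.putText(o,str(y),(0,int((y-y0)*k)+4),0,.33,(0,0,255),1)
    return o
cv2.imwrite("pics/topc.png",grid(a,160,130,3.3));cv2.imwrite("pics/sidec.png",grid(b,140,115,3.5))
E
```

```text
(no output)
```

View pics/topc.png

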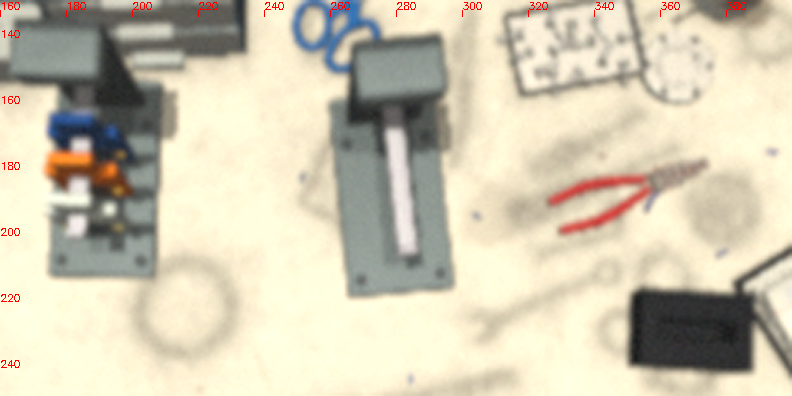

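View pics/sidec.png

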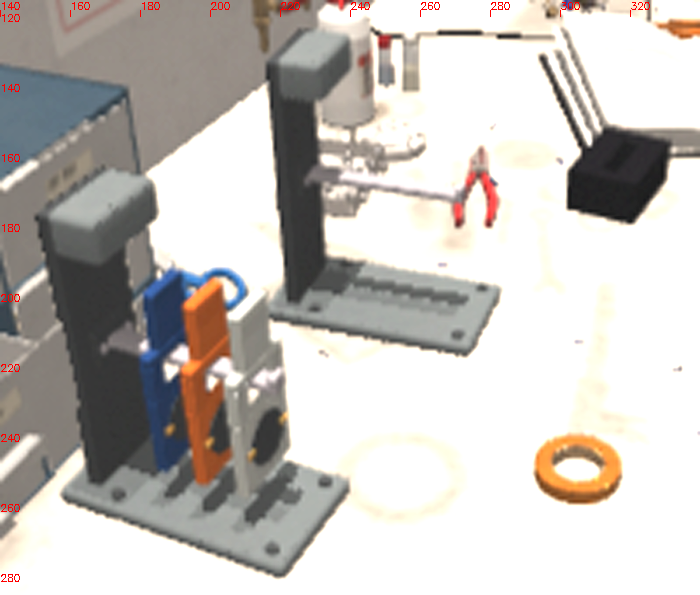

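Top crop, in full-image pixels (x = 160+px/3.3, y = 130+py/3.3): the loaded foot's front corners are (175,213) and (207,214). The spare foot's corners are (266,220), (297,217.6), (260,161) and (294,159). The dock top runs from (352,218) to (388,242), and the carrier tabs sit at x 175–188 in the order blue, orange, white. Next I'll cast rays through these points.

```bash
cat > h.py <<'E'
from cell import *
import cv2, numpy as np
from scipy.spatial.transform import Rotation as R
def ray(n,u,v):
    p=camera_params(n);T=np.array(p["world_from_camera"])
    d=T[:3,:3]@np.array([(u-p["cx"])/p["fx"],(v-p["cy"])/p["fy"],1]);return T[:3,3],d
def at(n,u,v,z):
    o,d=ray(n,u,v);return o+d*(z-o[2])/d[2]
def tri(a,b):
    A=[];B=[]
    for n,uv in(("top",a),("side",b)):
        o,d=ray(n,*uv);d=d/np.linalg.norm(d);P=np.eye(3)-np.outer(d,d);A.append(P);B.append(P@o)
    x=np.linalg.lstsq(np.vstack(A),np.hstack(B),rcond=None)[0];return x
def t(px,py):return 160+px/3.3-.35,130+py/3.3-.35
def s(px,py):return 140+px/3.5-.35,115+py/3.5-.35
E
python3 - <<'E'
from h import *
def P(k,l):
    print(k);[print('  ',np.round(x,4)) for x in l]
P('loaded foot top FL FR BR',[at('top',*t(*p),.012) for p in((49,275),(155,277),(162,84))])
P('loaded side FR,BL,FL?',[at('side',*s(*p),.012) for p in((349,480),(62,490),(283,572))])
P('spare foot top FL FR BL',[at('top',*t(*p),.012) for p in((349,297),(453,289),(331,101))])
P('spare side FR, FL',[at('side',*s(*p),.012) for p in((500,288),(467,350),(268,315))])
P('spare prong line',[at('top',*t(*p),.13) for p in((395,125),(405,240),(407,256))])
P('dock top',[at('top',*t(*p),.045) for p in((633,290),(753,293),(751,371),(629,364))])
P('dock top side',[at('side',*s(*p),.045) for p in((607,125),(671,143),(630,192),(567,176))])
P('tabs top: blue orange white L,R',[at('top',*t(*p),.184) for p in((50,127),(97,122),(47,165),(93,163),(48,205),(92,203))])
P('prong tip loaded',[at('top',*t(77,235),.136)])
P('tabs side top mids',[at('side',*s(*p),.184) for p in((165,278),(204,290),(247,300))])
P('beaker',[at('top',140,228,.07),at('side',208,292,.07)])
# orange/blue masks
for n in('top','side'):
    h=cv2.cvtColor(cv2.imread(f'pics/{n}0.png'),cv2.COLOR_BGR2HSV)
    for c,lo,hi in(('o',(5,150,110),(18,255,255)),('b',(105,140,60),(125,255,255))):
        m=cv2.inRange(h,lo,hi);k,l,st,ce=cv2.connectedComponentsWithStats(m)
        for i in range(1,k):
            if st[i,4]>40:print(n,c,st[i],np.round(ce[i],1))
E
```

```text
loaded foot top FL FR BR
   [0.5453 0.2462 0.012 ]
   [0.5458 0.1478 0.012 ]
   [0.73   0.1493 0.012 ]
loaded side FR,BL,FL?
   [0.5464 0.1522 0.012 ]
   [0.7316 0.2485 0.012 ]
   [0.5437 0.2503 0.012 ]
spare foot top FL FR BL
   [ 0.5316 -0.0323  0.012 ]
   [ 0.5413 -0.1281  0.012 ]
   [ 0.7171 -0.0114  0.012 ]
spare side FR, FL
   [ 0.5429 -0.1225  0.012 ]
   [ 0.5323 -0.0271  0.012 ]
   [ 0.7097 -0.0027  0.012 ]
spare prong line
   [ 0.6666 -0.0658  0.13  ]
   [ 0.5687 -0.0756  0.13  ]
   [ 0.5554 -0.0774  0.13  ]
dock top
   [ 0.5408 -0.2856  0.045 ]
   [ 0.5407 -0.3925  0.045 ]
   [ 0.4712 -0.3887  0.045 ]
   [ 0.4748 -0.2811  0.045 ]
dock top side
   [ 0.5401 -0.3978  0.045 ]
   [ 0.4688 -0.3854  0.045 ]
   [ 0.4754 -0.2752  0.045 ]
   [ 0.5401 -0.2806  0.045 ]
tabs top: blue orange white L,R
   [0.6455 0.2131 0.184 ]
   [0.6505 0.1757 0.184 ]
   [0.6144 0.2137 0.184 ]
   [0.6169 0.1771 0.184 ]
   [0.5821 0.2111 0.184 ]
   [0.5846 0.1762 0.184 ]
prong tip loaded
   [0.5656 0.1967 0.136 ]
tabs side top mids
   [0.6545 0.1928 0.184 ]
   [0.6224 0.1942 0.184 ]
   [0.5902 0.1925 0.184 ]
beaker
   [0.493  0.3302 0.07  ]
   [0.5145 0.3408 0.07  ]
top o [174 176  13   7  50] [179.3 178.1]
top o [495 210  17  21  51] [502.8 221.2]
top o [222 253  21  20 192] [231.9 262.4]
top o [480 262  32  28  55] [495.7 275.4]
top b [256 130  14  21  72] [262.4 136.9]
top b [487 140  25  44 396] [498.1 160.9]
side o [332 121  16   4  44] [339.4 122.6]
side o [192 195  11   9  42] [197.3 199. ]
side o [293 239  24  17 194] [304.7 247.5]
side b [292  86  34  16  76] [311.5  96. ]
side b [285  88  22  15  48] [293.1  94.8]
side b [181 192  29  11  87] [194.5 195.6]
side b [248 328  24  38 162] [260.1 347. ]
side b [280 336  16  27 183] [286.9 344.5]
side b [288 373  23  11 165] [298.  379.4]
```

Both views agree to about 5 mm. Estimates:
- Loaded hook mid is (0.636, 0.196), yaw about 0.
- Spare hook mid is (0.627, -0.069), yaw about 0.107.
- Dock slot is (0.507, -0.336).
- White carrier is at x≈0.587, orange ≈0.619 and blue ≈0.652.

I'll add a helper that turns a wanted pose into jog rows, then move.

```bash
cat >> h.py <<'E'
def Rt(yaw,a=.6):return R.from_euler('z',yaw)*R.from_euler('x',np.pi)*R.from_euler('y',a)
def row(pos,yaw,a=.6,start=None):
    """jog row (cm, rad) from the measured (or given (pos,R)) pose to the wanted TCP pose"""
    st=sense();p0,R0=start or (st["tcp_pos"],R.from_euler('xyz',st["ee_rot"]))
    d=R0.inv().apply(np.array(pos)-p0)*100;w=(R0.inv()*Rt(yaw,a)).as_rotvec()
    print(np.round(d,2),np.round(w,3));return np.array(pos),Rt(yaw,a)
def tcp(grasp,yaw,a=.6):return np.array(grasp)+.019*Rt(yaw,a).apply([0,0,1])
E
python3 -c "
from h import *
g=tcp([.587,.1945,.169],0);z=Rt(0).apply([0,0,1]);print(g)
a=row(g-.13*z,0)
row(g,0,start=a)"
```

```text
[0.59772821 0.1945     0.15331862]
[ 55.91 -55.94  -5.5 ] [-0.103  0.594  0.327]
[-0. -0. 13.] [0. 0. 0.]
```

jog_arm(commands="0 0 -6 0 0 0 -1; 55.9 -55.9 -5.5 -0.103 0.594 0.327 -1; 55.9 -55.9 -5.5 -0.103 0.594 0.327 -1; 55.9 -55.9 -5.5 -0.103 0.594 0.327 -1; 55.9 -55.9 -5.5 -0.103 0.594 0.327 -1; 55.9 -55.9 -5.5 -0.103 0.594 0.327 -1; 55.9 -55.9 -5.5 -0.103 0.594 0.327 -1; 55.9 -55.9 -5.5 -0.103 0.594 0.327 -1")

```text
t: 1.1
tcp_pos: [0.3713, -0.1238, 0.2623]
ee_rot: [3.139, -0.601, -0.002]
wrist_force: [1.2, -0.7, -0.7]
opening: 0.0941
grip_force: 0.0
```

```bash
python3 -c "
from h import *
g=tcp([.587,.1945,.169],0);z=Rt(0).apply([0,0,1])
a=row(g-.13*z,0);print(sense()['q'])"
```

```text
[ 12.46 -31.89   8.68] [ 0.004 -0.001 -0.002]
[-0.88631416 -0.73542103  1.97766126  0.45226826  1.49572363  0.74679592]
```

jog_arm(commands="12.5 -31.9 8.7 0 0 0 -1; 12.5 -31.9 8.7 0 0 0 -1; 12.5 -31.9 8.7 0 0 0 -1; 12.5 -31.9 8.7 0 0 0 -1; 12.5 -31.9 8.7 0 0 0 -1; 12.5 -31.9 8.7 0 0 0 -1; 12.5 -31.9 8.7 0 0 0 -1; 12.5 -31.9 8.7 0 0 0 -1")

```text
t: 2.1
tcp_pos: [0.5233, 0.1941, 0.2598]
ee_rot: [3.138, -0.598, 0.003]
wrist_force: [0.7, 0.0, -0.1]
opening: 0.0938
grip_force: 0.0
```

```bash
python3 -c "
from h import *
print(sense()['q'])
g=tcp([.587,.1945,.169],0);row(g,0)
ims=[cv2.cvtColor(camera(n),cv2.COLOR_RGB2BGR) for n in('top','side')]
a=cv2.resize(ims[0][110:260,130:310],None,fx=3.3,fy=3.3,interpolation=3);b=cv2.resize(ims[1][130:290,130:260],None,fx=3.1,fy=3.1,interpolation=3)
b=np.pad(b,((0,max(0,a.shape[0]-b.shape[0])),(0,0),(0,0)));a=np.pad(a,((0,max(0,b.shape[0]-a.shape[0])),(0,0),(0,0)))
cv2.imwrite('pics/g1.png',np.hstack([a,b])[:600,:1000]);print(np.hstack([a,b]).shape)
"
```

```text
[ 0.38916532 -0.30149513  1.73580806 -0.23761645  1.15640141  1.99248968]
[ 0.16 -0.06 12.99] [0.002 0.002 0.002]
(496, 997, 3)
```

jog_arm(commands="0.1 0 4 0 0 0 -1; 0.1 0 8 0 0 0 -1; 0.1 0 11 0 0 0 -1; 0.1 0 13 0 0 0 -1; 0.1 0 13 0 0 0 -1")

```text
t: 2.82
tcp_pos: [0.5974, 0.1911, 0.1526]
ee_rot: [3.138, -0.597, -0.002]
wrist_force: [-0.9, 0.9, -0.1]
opening: 0.0939
grip_force: 0.0
```

```bash
python3 -c "
from h import *
print(sense()['tcp_pos'],sense()['wrist_force'])
ims=[cv2.cvtColor(camera(n),cv2.COLOR_RGB2BGR) for n in('top','side')]
cv2.imwrite('pics/t1.png',ims[0]);cv2.imwrite('pics/s1.png',ims[1])
a=cv2.resize(ims[0][140:230,150:240],None,fx=4.4,fy=4.4,interpolation=3);b=cv2.resize(ims[1][165:255,145:235],None,fx=4.4,fy=4.4,interpolation=3)
cv2.imwrite('pics/g1b.png',np.hstack([a,b]))
"
```

```text
[0.59736548 0.19110467 0.15263954] [-0.89974142  0.94747287 -0.07805115]
```

View pics/g1b.png

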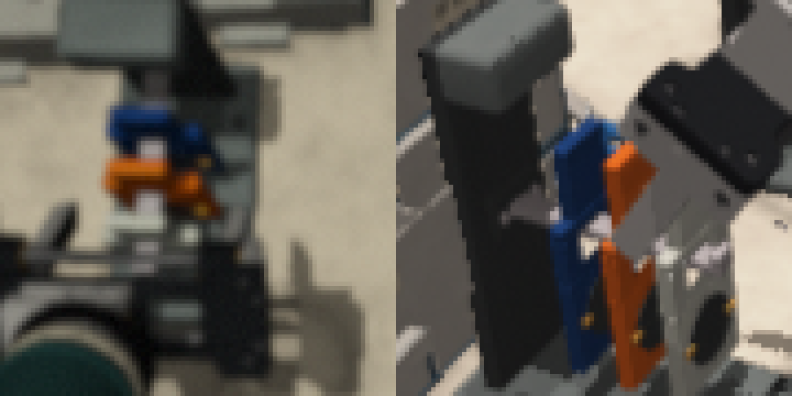

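The side view shows the near finger over the white tab, its tip at about (194,219), clear of the orange one. I'll shift 3 mm to the left and close.

jog_arm(commands="0 -0.3 0 0 0 0 -1; 0 -0.3 0 0 0 0 1; 0 -0.3 0 0 0 0 1; 0 -0.3 0 0 0 0 1; 0 -0.3 0 0 0 0 1; 0 -0.3 0 0 0 0 1")

```text
t: 3.68
tcp_pos: [0.598, 0.1969, 0.154]
ee_rot: [3.139, -0.6, 0.001]
wrist_force: [0.5, -0.1, 0.2]
opening: 0.0476
grip_force: 0.0
```

jog_arm(commands="0 0 0 0 0 0 1; 0 0 0 0 0 0 1; 0 0 0 0 0 0 1")

```text
t: 4.05
tcp_pos: [0.598, 0.1968, 0.1541]
ee_rot: [3.139, -0.6, 0.001]
wrist_force: [0.7, -1.5, 0.4]
opening: 0.0355
grip_force: 30.0
```

White is gripped at 35.5 mm. Next I lift it 12 mm and draw it off the prong.

jog_arm(commands="0.34 0 -0.5 0 0 0 1; 0.68 0 -0.99 0 0 0 1; 0.68 0 -0.99 0 0 0 1; -0.6 0 -1.9 0 0 0 1; -2 0 -2.8 0 0 0 1; -3.4 0 -3.7 0 0 0 1; -4.7 0 -4.66 0 0 0 1; -4.7 0 -4.66 0 0 0 1")

```text
t: 5.05
tcp_pos: [0.5318, 0.1973, 0.1664]
ee_rot: [3.14, -0.601, 0.002]
wrist_force: [-0.8, 0.4, -2.2]
opening: 0.0357
grip_force: 30.0
```

```bash
cat >> h.py <<'E'
SP=np.array([.6265,-.069,.13]);SY=.107
def spare(x,lift=.0,dy=0):  # TCP for a carrier gripped at its good point, hung at x on spare prong
    return tcp(SP+R.from_euler('z',SY).apply([x,dy,.038+lift]),SY)
E
python3 -c "
from h import *
a=row(spare(-.105,.0135),SY)
b=row(spare(-.0,.0135),SY,start=a)
print(a[0],b[0]);print(sense()['q'])"
```

```text
[ 0.   27.63  0.12] [ 0.061 -0.001 -0.086]
[8.67 0.   5.93] [0. 0. 0.]
[ 0.53276735 -0.07906785  0.16581862] [ 0.63716685 -0.06785427  0.16581862]
[ 0.38795894 -0.24485691  1.87990225 -0.2651224   0.95825322  2.04903454]
```

jog_arm(commands="0 3 0 0.01 0 -0.01 1; 0 7 0 0.02 0 -0.025 1; 0 12 0 0.03 0 -0.04 1; 0 17 0.1 0.04 0 -0.055 1; 0 22 0.1 0.05 0 -0.07 1; 0 26 0.1 0.061 -0.001 -0.086 1; 0 27.6 0.1 0.061 -0.001 -0.086 1; 0 27.6 0.1 0.061 -0.001 -0.086 1")

```text
t: 6.05
tcp_pos: [0.5336, -0.081, 0.1659]
ee_rot: [3.141, -0.599, 0.103]
wrist_force: [0.0, 0.3, -1.9]
opening: 0.036
grip_force: 30.0
```

```bash
python3 -c "
from h import *
st=sense();print(st['tcp_pos'],st['ee_rot'],st['opening'])
row(spare(-.105,.0135),SY);row(spare(-.06,.0135),SY)
ims=[cv2.cvtColor(camera(n),cv2.COLOR_RGB2BGR) for n in('top','side')]
cv2.imwrite('pics/t2.png',ims[0]);cv2.imwrite('pics/s2.png',ims[1])
a=cv2.resize(ims[0][140:230,235:325],None,fx=4.4,fy=4.4,interpolation=3);b=cv2.resize(ims[1][130:220,210:300],None,fx=4.4,fy=4.4,interpolation=3)
cv2.imwrite('pics/g2.png',np.hstack([a,b]))
"
```

```text
[ 0.53357563 -0.08103131  0.16587129] [ 3.14067555 -0.59875952  0.1026132 ] 0.035997773401975464
[-0.05 -0.2  -0.03] [ 0.003  0.001 -0.004]
[ 3.66 -0.23  2.51] [ 0.003  0.001 -0.004]
```

View pics/g2.png

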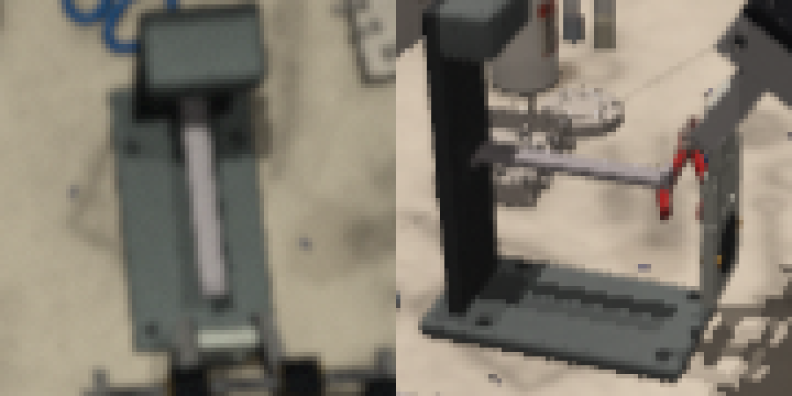

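The top view shows the white tab at about (286.2,216.6). The prong runs from (278.5,164.6) to (282.8,206.2), and the carrier hangs upright. I'll check the alignment.

```bash
python3 -c "
from h import *
tab=at('top',286.2,216.6,.196);a=at('top',282.8,206.2,.13);b=at('top',278.5,164.6,.13)
print(tab,a,b,np.arctan2(*(b-a)[[1,0]]))
for p in(tab,a,b):print(R.from_euler('z',-SY).apply(p-SP))
"
```

```text
[ 0.52268581 -0.08156904  0.196     ] [ 0.55817484 -0.07687547  0.13      ] [ 0.67492787 -0.06332148  0.13      ] 0.11557377397005054
[-0.10456279 -0.00141022  0.066     ]
[-6.87754767e-02 -5.33577445e-04 -1.11022302e-16]
[ 4.87573499e-02  4.74147137e-04 -1.11022302e-16]
```

Tab is centred within 1.5 mm, so I'm going in.

jog_arm(commands="0 -0.2 0 0 0 0 1; 1.2 -0.2 0.85 0 0 0 1; 2.5 -0.2 1.7 0 0 0 1; 3.7 -0.2 2.5 0 0 0 1; 5 -0.2 3.4 0 0 0 1; 6.2 -0.2 4.25 0 0 0 1; 6.2 -0.2 4.25 0 0 0 1")

```text
t: 7.02
tcp_pos: [0.6089, -0.0689, 0.1652]
ee_rot: [-3.141, -0.598, 0.106]
wrist_force: [-0.3, -0.2, -1.2]
opening: 0.0359
grip_force: 30.0
```

jog_arm(commands="1.2 0 0.85 0 0 0 1; 2.5 0 1.7 0 0 0 1; 3.7 0 2.55 0 0 0 1; 3.7 0 2.55 0 0 0 1; 3.4 0 3 0 0 0 1; 3.05 0 3.5 0 0 0 1; 3.05 0 3.5 0 0 0 1")

```text
t: 7.9
tcp_pos: [0.6525, -0.0645, 0.154]
ee_rot: [3.141, -0.6, 0.105]
wrist_force: [-0.4, 0.3, -1.6]
opening: 0.0356
grip_force: 30.0
```

jog_arm(commands="-0.05 0 0.1 0 0 0 1; -0.05 0 0.1 0 0 0 -1; -0.05 0 0.1 0 0 0 -1; -0.05 0 0.1 0 0 0 -1; -0.05 0 -2 0 0 0 -1; -0.05 0 -5 0 0 0 -1; -0.05 0 -9 0 0 0 -1; -0.05 0 -13 0 0 0 -1")

```text
t: 8.9
tcp_pos: [0.5786, -0.0722, 0.2616]
ee_rot: [-3.141, -0.598, 0.105]
wrist_force: [0.7, -0.0, -0.2]
opening: 0.0942
grip_force: 0.0
```

```bash
python3 -c "
from h import *
im=cv2.cvtColor(camera('top'),cv2.COLOR_RGB2BGR);im2=cv2.cvtColor(camera('side'),cv2.COLOR_RGB2BGR)
a=cv2.resize(im[140:230,235:325],None,fx=4.4,fy=4.4,interpolation=3);b=cv2.resize(im2[130:220,210:300],None,fx=4.4,fy=4.4,interpolation=3)
cv2.imwrite('pics/g3.png',np.hstack([a,b]))
z=Rt(0).apply([0,0,1]);g=tcp([.621,.1965,.169],0)
a=row(g-[.13,0,0]+[0,0,.07],0);row(g,0,start=a)
"
```

```text
[ -6.56 -27.65   0.66] [-0.056 -0.009  0.089]
[ 6.78 -0.   13.12] [0. 0. 0.]
```

View pics/g3.png

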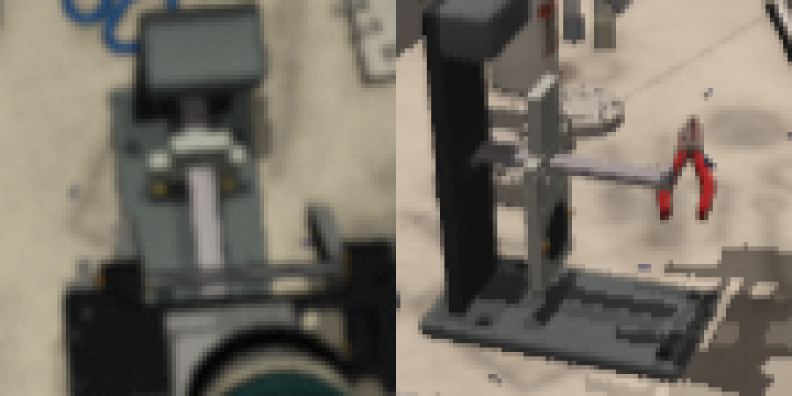

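White hangs squarely on the spare hook. Next is orange, at x≈0.620.

```bash
python3 -c "
from h import *
z=Rt(0).apply([0,0,1]);g=tcp([.620,.1965,.169],0)
a=row(g-.12*z,0)"
```

```text
[  0.09 -27.     1.76] [-0.056 -0.009  0.089]
```

jog_arm(commands="0.1 -5 0 0 0 0 -1; 0.1 -27 1.8 -0.056 -0.009 0.089 -1; 0.1 -27 1.8 -0.056 -0.009 0.089 -1; 0.1 -27 1.8 -0.056 -0.009 0.089 -1; 0.1 -27 1.8 -0.056 -0.009 0.089 -1; 0.1 -27 1.8 -0.056 -0.009 0.089 -1; 0.1 -27 1.8 -0.056 -0.009 0.089 -1")

```text
t: 9.88
tcp_pos: [0.5617, 0.1973, 0.2451]
ee_rot: [-3.139, -0.588, -0.0]
wrist_force: [0.2, -0.1, -0.1]
opening: 0.0941
grip_force: 0.0
```

```bash
python3 -c "
from h import *
g=tcp([.620,.1965,.169],0)
a=row(g,0)"
```

```text
[ 0.65  0.11 11.46] [-0.002  0.012 -0.   ]
```

jog_arm(commands="0.3 0 3 0 0 0 -1; 0.5 0 6 0 0.012 0 -1; 0.6 0.1 9 0 0.012 0 -1; 0.65 0.1 11.5 0 0.012 0 -0.6; 0.65 0.1 11.5 0 0.012 0 -0.5")

```text
t: 10.5
tcp_pos: [0.6308, 0.1939, 0.1514]
ee_rot: [-3.14, -0.597, -0.004]
wrist_force: [0.5, 0.5, -0.1]
opening: 0.0771
grip_force: 0.0
```

```bash
python3 -c "
from h import *
row(tcp([.620,.1965,.169],0),0)
st=sense();print(st['tcp_pos'],st['ee_rot'],st['wrist_force'])"
```

```text
[ 0.1  -0.26 -0.17] [ 0.001  0.003 -0.004]
[0.6307843  0.19388833 0.15136043] [-3.13960006 -0.59654178 -0.00447793] [ 0.5483196   0.46872045 -0.13376045]
```

jog_arm(commands="0.05 -0.05 -0.1 0 0 0 -0.2; 0.05 -0.05 -0.1 0 0 0 1; 0.05 -0.05 -0.1 0 0 0 1; 0.05 -0.05 -0.1 0 0 0 1; 0.05 -0.05 -0.1 0 0 0 1; 0.05 -0.05 -0.1 0 0 0 1; 0.05 -0.05 -0.1 0 0 0 1")

```text
t: 11.38
tcp_pos: [0.6312, 0.1976, 0.1565]
ee_rot: [-3.137, -0.603, -0.002]
wrist_force: [-2.4, 0.5, 3.5]
opening: 0.0357
grip_force: 30.0
```

jog_arm(commands="0.34 0 -0.5 0 0 0 1; 0.68 0 -0.99 0 0 0 1; 0.68 0 -0.99 0 0 0 1; -0.8 0 -2 0 0 0 1; -2.5 0 -3.15 0 0 0 1; -4.2 0 -4.3 0 0 0 1; -5.9 0 -5.5 0 0 0 1; -7.57 0 -6.64 0 0 0 1")

```text
t: 12.38
tcp_pos: [0.5291, 0.197, 0.167]
ee_rot: [-3.138, -0.601, -0.002]
wrist_force: [0.7, -0.3, -1.5]
opening: 0.0357
grip_force: 30.0
```

```bash
python3 -c "
from h import *
a=row(spare(-.105,.0165),SY)"
```

```text
[ 0.45 27.61 -0.03] [ 0.057 -0.001 -0.09 ]
```

jog_arm(commands="0.1 3 0 0.01 0 -0.01 1; 0.2 7 0 0.02 0 -0.025 1; 0.3 12 0 0.03 0 -0.04 1; 0.4 17 0 0.04 0 -0.055 1; 0.45 22 0 0.05 0 -0.07 1; 0.45 26 0 0.057 -0.001 -0.09 1; 0.45 27.5 0 0.057 -0.001 -0.09 1; 0.45 27.5 0 0.057 -0.001 -0.09 1")

```text
t: 13.38
tcp_pos: [0.5338, -0.0786, 0.1686]
ee_rot: [3.141, -0.6, 0.105]
wrist_force: [0.6, 0.8, -2.5]
opening: 0.0355
grip_force: 30.0
```

```bash
python3 -c "
from h import *
st=sense();print(st['tcp_pos'],st['ee_rot'])
row(spare(-.105,.0165),SY);row(spare(-.025,.0165),SY)
im=cv2.cvtColor(camera('top'),cv2.COLOR_RGB2BGR)
h=cv2.cvtColor(im,cv2.COLOR_BGR2HSV)[195:230,265:305]
m=cv2.inRange(h,(3,120,70),(20,255,255));k,l,s,c=cv2.connectedComponentsWithStats(m);print(s,c)
i=1+np.argmax(s[1:,4]);u,v=c[i]+[265,195];print(R.from_euler('z',-SY).apply(at('top',u,v,.196)-SP))
"
```

```text
[ 0.53384931 -0.07858854  0.16859356] [ 3.14135781 -0.59954569  0.10457126]
[-0.08  0.04 -0.08] [ 0.002  0.    -0.002]
[6.52 0.02 4.43] [ 0.002  0.    -0.002]
[[   0    0   40   35 1308]
 [  14   19   15    9   92]] [[19.37920489 16.62614679]
 [21.2173913  22.31521739]]
[-0.10639036 -0.00128066  0.066     ]
```

jog_arm(commands="1.2 0 0.8 0 0 0 1; 2.4 0 1.6 0 0 0 1; 3.6 0 2.45 0 0 0 1; 4.8 0 3.25 0 0 0 1; 6 0 4.1 0 0 0 1; 6.5 0 4.4 0 0 0 1; 6.5 0 4.4 0 0 0 1; 6.2 0 4.85 0 0 0 1")

```text
t: 14.42
tcp_pos: [0.6131, -0.0696, 0.1648]
ee_rot: [3.14, -0.602, 0.107]
wrist_force: [0.1, -0.9, -2.5]
opening: 0.0355
grip_force: 30.0
```

jog_arm(commands="-0.25 0 0.35 0 0 0 1; -0.45 0 0.66 0 0 0 1; -0.45 0 0.66 0 0 0 1; -0.45 0 0.66 0 0 0 1")

```text
t: 14.92
tcp_pos: [0.613, -0.0695, 0.1565]
ee_rot: [3.141, -0.601, 0.107]
wrist_force: [-0.2, 0.3, -0.8]
opening: 0.0355
grip_force: 30.0
```

jog_arm(commands="-0.05 0 0.1 0 0 0 -1; -0.05 0 0.1 0 0 0 -1; -0.05 0 0.1 0 0 0 -1; -0.05 0 0.1 0 0 0 -1; -0.05 0 -2 0 0 0 -1; -0.05 0 -5 0 0 0 -1; -0.05 0 -9 0 0 0 -1; -0.05 0 -13 0 0 0 -1")

```text
t: 15.92
tcp_pos: [0.5388, -0.0772, 0.2642]
ee_rot: [3.141, -0.601, 0.107]
wrist_force: [0.5, -0.8, 1.0]
opening: 0.094
grip_force: 0.0
```

```bash
python3 -c "
from h import *
im=cv2.cvtColor(camera('top'),cv2.COLOR_RGB2BGR);im2=cv2.cvtColor(camera('side'),cv2.COLOR_RGB2BGR)
cv2.imwrite('pics/t4.png',im)
a=cv2.resize(im[140:230,235:325],None,fx=4.4,fy=4.4,interpolation=3);b=cv2.resize(im2[130:220,210:300],None,fx=4.4,fy=4.4,interpolation=3)
cv2.imwrite('pics/g4.png',np.hstack([a,b]))
h=cv2.cvtColor(im,cv2.COLOR_BGR2HSV)[150:185,165:205]
m=cv2.inRange(h,(103,100,40),(128,255,255));k,l,s,c=cv2.connectedComponentsWithStats(m);print(s,c)
z=Rt(0).apply([0,0,1]);g=tcp([.653,.1965,.169],0)
a=row(g-.12*z,0);print(a[0])
"
```

```text
[[   0    0   40   35 1310]
 [  10   14   14    9   68]
 [  26   17    5    6   22]] [[19.55267176 16.96183206]
 [15.63235294 16.85294118]
 [28.31818182 19.72727273]]
[  5.99 -26.75   6.13] [-0.055 -0.011  0.09 ]
[0.59597111 0.1965     0.2523589 ]
```

View pics/g4.png

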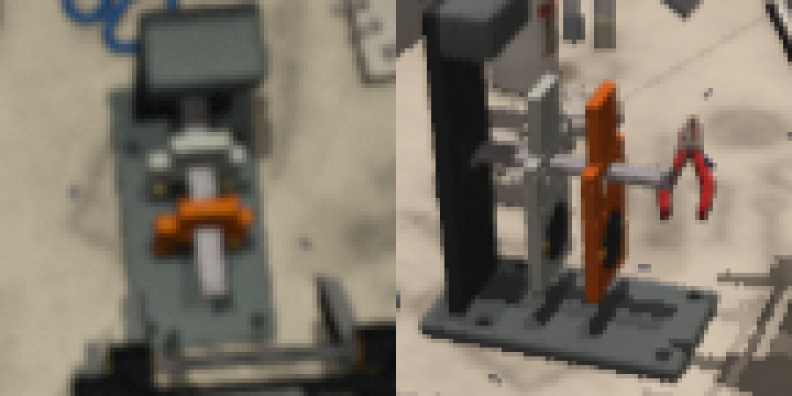

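Both carriers hang upright on the spare hook, in the side view near (244,165) and (256,168). Now blue, at x≈0.653.

jog_arm(commands="0 -5 0 0 0 0 -1; 6 -26.8 6.1 -0.055 -0.011 0.09 -1; 6 -26.8 6.1 -0.055 -0.011 0.09 -1; 6 -26.8 6.1 -0.055 -0.011 0.09 -1; 6 -26.8 6.1 -0.055 -0.011 0.09 -1; 6 -26.8 6.1 -0.055 -0.011 0.09 -1; 6 -26.8 6.1 -0.055 -0.011 0.09 -1; 6 -26.8 6.1 -0.055 -0.011 0.09 -1")

```text
t: 17.02
tcp_pos: [0.5945, 0.1965, 0.2467]
ee_rot: [-3.137, -0.59, -0.003]
wrist_force: [0.0, -0.7, 1.3]
opening: 0.0937
grip_force: 0.0
```

```bash
python3 -c "
from h import *
row(tcp([.653,.1965,.169],0),0)"
```

```text
[ 0.56  0.03 11.61] [-0.003  0.01  -0.003]
```

jog_arm(commands="0.1 0 3 0 0 0 -1; 0.1 0 6 0 0 0 -0.9; 0.2 0 9 0 0 0 -0.7; 0.2 0 11.5 0 0 0 -0.6; 0.2 0 11.8 0 0 0 -0.5; 0.2 0 11.8 0 0 0 -0.4")

```text
t: 17.77
tcp_pos: [0.662, 0.1975, 0.1509]
ee_rot: [-3.136, -0.591, -0.004]
wrist_force: [0.4, 0.3, 0.2]
opening: 0.0663
grip_force: 0.0
```

```bash
python3 -c "
from h import *
row(tcp([.653,.1965,.169],0),0)
st=sense();print(st['tcp_pos'],st['ee_rot'],st['wrist_force'])"
```

```text
[ 0.28  0.1  -0.11] [-0.004  0.009 -0.003]
[0.6620333  0.19749631 0.1508984 ] [-3.13580544 -0.59085075 -0.0035202 ] [0.38009404 0.25993631 0.24440694]
```

jog_arm(commands="0.25 0.05 -0.1 0 0.009 0 -0.3; 0.25 0.05 -0.1 0 0.009 0 1; 0.25 0.05 -0.1 0 0.009 0 1; 0.25 0.05 -0.1 0 0.009 0 1; 0.25 0.05 -0.1 0 0.009 0 1; 0.25 0.05 -0.1 0 0.009 0 1; 0.25 0.05 -0.1 0 0.009 0 1")

```text
t: 18.65
tcp_pos: [0.6633, 0.1983, 0.1524]
ee_rot: [-3.136, -0.599, -0.002]
wrist_force: [-1.7, -0.3, 3.0]
opening: 0.0357
grip_force: 30.0
```

jog_arm(commands="0.34 0 -0.5 0 0 0 1; 0.7 0 -1.05 0 0 0 1; 0.7 0 -1.05 0 0 0 1; -0.9 0 -2.15 0 0 0 1; -2.7 0 -3.4 0 0 0 1; -4.5 0 -4.65 0 0 0 1; -6.3 0 -5.9 0 0 0 1; -8.5 0 -7.4 0 0 0 1")

```text
t: 19.65
tcp_pos: [0.5506, 0.1978, 0.165]
ee_rot: [-3.136, -0.598, -0.002]
wrist_force: [0.5, -0.3, -1.2]
opening: 0.0358
grip_force: 30.0
```

```bash
python3 -c "
from h import *
im=cv2.imread('pics/t4.png');a=cv2.cvtColor(im[200:260,335:405],cv2.COLOR_BGR2GRAY)
m=(a<75).astype(np.uint8)*255
c=max(cv2.findContours(m,0,1)[0],key=cv2.contourArea);print(cv2.minAreaRect(c))
o=cv2.convertScaleAbs(cv2.resize(im[205:255,340:400],None,fx=6.5,fy=6.5,interpolation=3),alpha=3)
s=cv2.imread('pics/side0.png')[145:185,295:340];o2=cv2.convertScaleAbs(cv2.resize(s,None,fx=8.1,fy=8.1,interpolation=3),alpha=3)[:325,:390]
cv2.imwrite('pics/dock.png',np.hstack([o[:324],o2[:324]]))
b=np.array([cv2.boxPoints(cv2.minAreaRect(c))+[335,200]]).reshape(-1,2)
for p in b:print(p,at('top',*p,.045))
"
```

```text
((42.0, 26.0), (48.0, 54.0), 90.0)
[350. 202.] [ 0.58705585 -0.28187186  0.045     ]
[404. 202.] [ 0.59087184 -0.44183716  0.045     ]
[404. 250.] [ 0.44949013 -0.4367634   0.045     ]
[350. 250.] [ 0.44558726 -0.27989626  0.045     ]
```

View pics/dock.png

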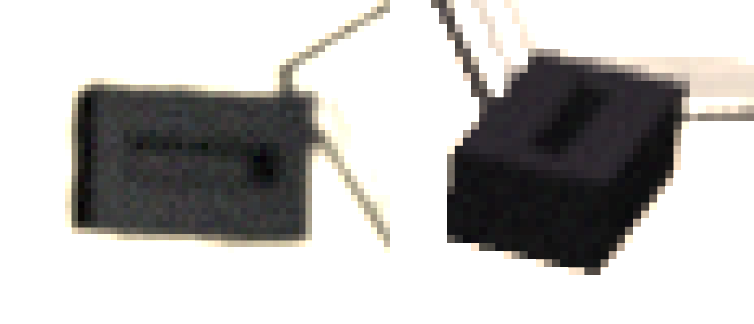

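The dock's top face in the top crop (factor 6.5, origin (340,205)) has corners (97,90), (311,94), (306,240) and (92,232). The black strip to its left is the side wall. In the side crop (factor 8.1) the slot's centre is at about (182,121).

```bash
python3 -c "
from h import *
T=[at('top',340+x/6.5-.42,205+y/6.5-.42,.045) for x,y in((97,90),(311,94),(306,240),(92,232))]
S=[at('side',295+x/8.1-.44,145+y/8.1-.44,.045) for x,y in((140,52),(298,92),(215,183),(65,150))]
for L in(T,S):
    L=np.array(L)[:,:2];print(L.round(4).tolist(),L.mean(0)); e=L[[0,1]].mean(0)-L[[3,2]].mean(0);f=L[[0,3]].mean(0)-L[[1,2]].mean(0)
    print(np.linalg.norm(e),np.linalg.norm(f),np.arctan2(e[1],e[0]),np.arctan2(-f[0],f[1]))
print(at('side',295+182/8.1-.44,145+121/8.1-.44,.045))
D=np.array([.507,-.338,.045]);y=-.04
a=row(tcp(D+[0,0,.037+.035+.065+.056],y),y);print(a[0],sense()['q'])
"
```

```text
[[0.5383, -0.2945], [0.5389, -0.3913], [0.4729, -0.3871], [0.4741, -0.2912]] [ 0.50603755 -0.34101787]
0.06523078967546084 0.09639393172477559 -0.05693743882018455 -0.0035766926458708406
[[0.5425, -0.3914], [0.468, -0.3824], [0.4759, -0.2921], [0.5417, -0.294]] [ 0.50704058 -0.33996493]
0.09394131713876358 0.0703880100392469 -1.609070758502468 -1.6483365501474139
[ 0.50520205 -0.33760698  0.045     ]
[ 0.6  53.6  -6.82] [-0.027  0.002  0.031]
[ 0.51771963 -0.33842901  0.22231862] [ 0.36683315 -0.20383916  1.84897616 -0.24701912  0.94321076  2.02657414]
```

jog_arm(commands="-1.2 0 -1 0 0 0 1; -1.5 3 -3 0 0 0 1; -1 8 -5 0 0 0 1; 0 13 -6.8 0 0 0 1; 0.6 18.5 -6.8 -0.01 0 0.01 1; 0.6 24 -6.8 -0.01 0 0.01 1; 0.6 29.5 -6.8 -0.01 0 0.01 1; 0.6 35 -6.8 -0.02 0 0.02 1")

```text
t: 20.65
tcp_pos: [0.5181, -0.1548, 0.2239]
ee_rot: [3.139, -0.6, -0.026]
wrist_force: [1.4, 0.9, -1.4]
opening: 0.0354
grip_force: 30.0
```

```bash
cat >> h.py <<'E'
D=np.array([.5065,-.340,.045]);DY=-.035
def dock(up,dx=0,dy=0):return tcp(D+[dx,dy,.037+.056+up],DY)
E
python3 -c "
from h import *
a=row(dock(.065),DY);print(a[0])"
```

```text
[-1.74 18.54  3.3 ] [-0.002  0.     0.007]
[ 0.51722164 -0.34037541  0.18731862]
```

jog_arm(commands="0 5 0 0 0 0 1; 0 10 0 0 0 0.007 1; 0 15 0 0 0 0.007 1; -0.8 18 1.5 0 0 0.007 1; -1.7 18.5 3.3 0 0 0.007 1; -1.7 18.5 3.3 0 0 0.007 1; -1.7 18.5 3.3 0 0 0.007 1")

```text
t: 21.52
tcp_pos: [0.5186, -0.3362, 0.187]
ee_rot: [-3.138, -0.599, -0.033]
wrist_force: [0.5, -0.0, -1.2]
opening: 0.036
grip_force: 30.0
```

```bash
python3 -c "
from h import *
st=sense();print(st['tcp_pos'],st['ee_rot'])
row(dock(.065),DY)
im=cv2.cvtColor(camera('top'),cv2.COLOR_RGB2BGR);im2=cv2.cvtColor(camera('side'),cv2.COLOR_RGB2BGR)
a=cv2.resize(im[195:265,335:405],None,fx=5.7,fy=5.7,interpolation=3);b=cv2.resize(im2[115:185,285:355],None,fx=5.7,fy=5.7,interpolation=3)
cv2.imwrite('pics/g5.png',cv2.convertScaleAbs(np.hstack([a,b]),alpha=2))
"
```

```text
[ 0.51856186 -0.33622378  0.18697636] [-3.13782402 -0.59903928 -0.03279132]
[-0.08  0.42 -0.1 ] [-0.005  0.001  0.002]
```

View pics/g5.png

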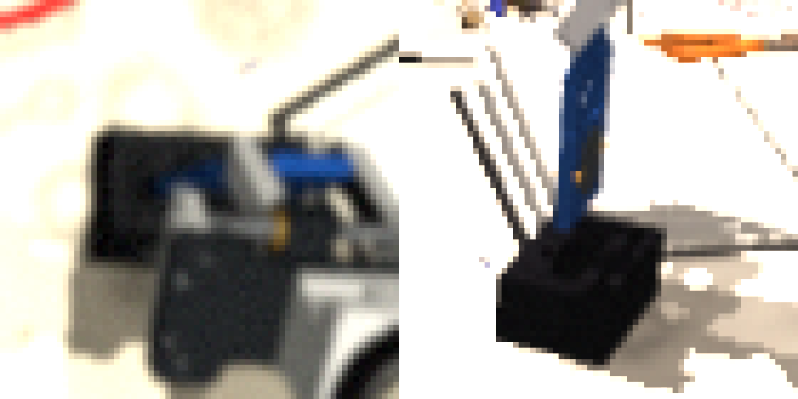

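The top view shows the blue tab at crop (275–355,165) and its shoulder's left end at (155,187), which is px (361.8,227.4). The side view shows the carrier upright over the slot, its near bottom edge at px (314.3,155.2).

```bash
python3 -c "
from h import *
print('shoulder end',at('top',361.8-.4,227.4-.4,.175))
print('tab R end',at('top',335+355/5.7-.4,195+165/5.7-.4,.219))
print('bottom near',at('side',314.3-.4,155.2-.4,.075))
print('expect bottom',sense()['tcp_pos']-Rt(DY).apply([0,0,.019])+R.from_euler('z',DY).apply([0,.03,-.128]), 'slot near end',D+R.from_euler('z',DY).apply([0,.032,0]))
"
```

```text
shoulder end [ 0.50256568 -0.27824563  0.175     ]
tab R end [ 0.50955889 -0.35383053  0.219     ]
bottom near [ 0.50922487 -0.31137283  0.075     ]
expect bottom [ 0.50909673 -0.30623474  0.07568388] slot near end [ 0.50761977 -0.3080196   0.045     ]
```

jog_arm(commands="-0.1 0.35 -0.1 0 0 0 1; -0.7 0.35 0.7 0 0 0 1; -1.2 0.35 1.5 0 0 0 1; -1.7 0.35 2.2 0 0 0 1; -2 0.35 2.65 0 0 0 1; -2.2 0.35 2.95 0 0 0 1; -2.4 0.35 3.25 0 0 0 1; -2.4 0.35 3.25 0 0 0 1")

```text
t: 22.62
tcp_pos: [0.5165, -0.3406, 0.1459]
ee_rot: [-3.137, -0.598, -0.035]
wrist_force: [0.0, -0.5, -1.4]
opening: 0.0358
grip_force: 30.0
```

Bottom is 11 mm inside the slot with no contact force. I'll continue down.

jog_arm(commands="-0.4 0 0.6 0 0 0 1; -0.8 0 1.15 0 0 0 1; -1.05 0 1.55 0 0 0 1; -1.2 0 1.75 0 0 0 1; -1.3 0 1.9 0 0 0 1; -1.3 0 1.9 0 0 0 1")

```text
t: 23.38
tcp_pos: [0.5165, -0.3407, 0.1231]
ee_rot: [-3.138, -0.599, -0.034]
wrist_force: [0.3, 0.6, -1.5]
opening: 0.036
grip_force: 30.0
```

jog_arm(commands="-0.05 0 0.1 0 0 0 1; -0.12 0 0.17 0 0 0 1; -0.17 0 0.25 0 0 0 1; -0.17 0 0.25 0 0 0 1")

```text
t: 23.88
tcp_pos: [0.5173, -0.3411, 0.1224]
ee_rot: [-3.14, -0.601, -0.033]
wrist_force: [-2.4, 2.4, 5.7]
opening: 0.0354
grip_force: 30.0
```

Contact force at the expected depth, so the carrier is home. I'll open and withdraw.

jog_arm(commands="0.1 0 -0.15 0 0 0 -1; 0.1 0 -0.15 0 0 0 -1; 0.1 0 -0.15 0 0 0 -1; 0.1 0 -0.15 0 0 0 -1; 0.1 0 -2 0 0 0 -1; 0.1 0 -5 0 0 0 -1; 0.1 0 -9 0 0 0 -1; 0.1 0 -14 0 0 0 -1")

```text
t: 24.88
tcp_pos: [0.4376, -0.3378, 0.2362]
ee_rot: [-3.135, -0.597, -0.035]
wrist_force: [-0.1, 0.2, -0.6]
opening: 0.094
grip_force: 0.0
```

jog_arm(commands="-2 0 -6 0 0 0 -1; -2 0 -6 0 0 0 -1; -2 0 -6 0 0 0 -1")

```text
t: 25.25
tcp_pos: [0.3881, -0.337, 0.274]
ee_rot: [-3.137, -0.598, -0.035]
wrist_force: [0.0, -0.7, -0.0]
opening: 0.0944
grip_force: 0.0
```

```bash
python3 -c "
from h import *
st=sense();print(st['t'],st['tcp_pos'],st['wrist_force'],st['opening'])
im2=cv2.cvtColor(camera('side'),cv2.COLOR_RGB2BGR)
b=cv2.resize(im2[110:220,200:360],None,fx=5,fy=5,interpolation=3)
cv2.imwrite('pics/g6.png',cv2.convertScaleAbs(b,alpha=1.7))
"
```

```text
25.25 [ 0.38808722 -0.33703203  0.27397775] [ 0.03155666 -0.66798956 -0.02273084] 0.09439767621700133
```

View pics/g6.png

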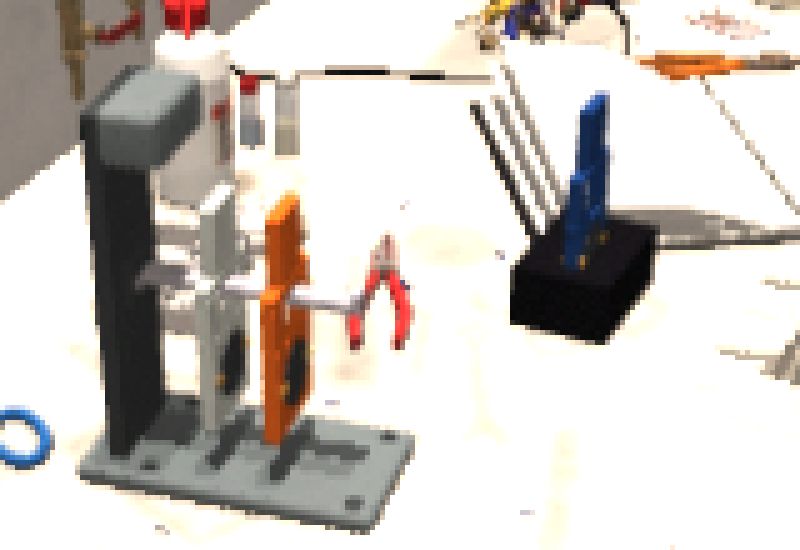

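Blue stands upright and deep in the dock, at about px (318,148). Both other carriers hang on the spare hook and the arm is clear, so I'm handing in.

```bash
python3 -c "
from cell import *
print(hand_in())"
```

```text
the job is handed in; nothing more can be done
None
```

The job is handed in: orange and white hang on the spare hook, blue stands upright and seated to full depth in the dock slot, and the gripper is open and clear of everything; the beaker was not approached, and the hand-in returned no verdict.

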